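# Seat the bayonet cap in the spring-return test socket and hold it

## Robot

A 6-joint arm with a two-finger parallel gripper is mounted at the origin on a cart in front of the work surface, level with it; the furniture and walls round the work are solid. World frame = base frame: x ahead of the robot, y to its left, z up, the work surface at z = 0. Lengths are in m, angles in degrees, forces in N, time in s.
With the tool pointing down it reaches from about 0.4 to 0.825 m from the base axis. Payload 7 kg.
Tool frame: the origin (TCP) lies midway between the tips of the shut fingers; the grasp point (between the pads) lies r.hold_point_z behind it (r.hold_point_z is the distance from the TCP to the grasp point, in m); z points along the fingers, x is the direction in which the jaws open and shut, and the axes are right-handed (so a half turn about z gives the same grasp; the last joint's range is limited). The gripper opens to 88 mm and grips with 3 to 60 N. Pads are 19 mm wide; open, the fingers measure 130 mm over their backs; the gripper's body (78 mm by 193 mm) begins 47 mm behind the grasp point.
Start: joints at [-53.394, 20.546, 0.682, 0, -70.136, -16.507], TCP at [0.232, -0.634, 0.227] pointing down, gripper open.
Joint ranges: [-176.03, 176.03], [-82.01, 121.73], [-58.28, 71.71], [-173.87, 95.51], [-174.79, -0.11], [-173.66, 173.66]. Speed limits (degrees/s): [136.94, 136.94, 172.46, 180, 180, 180].

## Interface

Orientations are given as [roll, pitch, yaw] about the fixed x, y, z axes, in that order (R = Rz(yaw) Ry(pitch) Rx(roll)).
In Python, from plant import get_state, viewer, close_job, r gives the robot as it stands.
- The arm moves only by the tool apply_moves, never from a script. Its argument "plan" is a list of rows, each a list of 3 entries, a list of its own where there are three numbers: the closure in counts, from 0 (fully open) to 255 (shut), then the shift along the tool's x, y, z in units of 50 mm (1.0 is 50 mm), then the turn about the tool's z in units of 6 degrees (1.0 is 6 degrees). A call has 1 to 12 rows; each row shifts and turns the commanded pose from where the row before left it, along the tool's axes as they then stand; what a row does not reach is not made up. A row lasts 1/8 s, in which the tool goes at most 62.5 mm and 10.7 degrees, less where a joint would pass 70% of its speed; a pose out of reach is approached as far as the arm can. A call is refused whole if a number of a shift passes 1 or a number of a turn 1, either way. A call with a gripper value outside its range is refused whole. The fingers move at their own pace and stop on an object; "squeeze" is the grip in N (left out, the last holds). Time passes only in rows, so rows that do not move let the fingers close. It gives the time, the measured TCP pose, the force and the opening at its end, in the units of the state.
- get_state(): the state, without advancing time (a new reading comes with each control period).
- viewer.capture(name): name is "scene" or "top" or "wrist"; returns a dict with "frame" (400x640x3 uint8, blue, green, red), "K" (3x3 intrinsics, pixels), "R" (3x3) and "t" (3): a world point X has camera coordinates R X + t; the wrist camera has in their place "mount" (4x4, takes a point from camera to tool coordinates, whose origin is the TCP and whose axes are the tool frame's). Camera axes: x right, y down, z forward; pixel columns grow to the right and rows downward; lengths in m; the calibration is good to about 2 mm. The wrist camera is an equidistant fisheye: a pixel r from the principal point sees the ray r / f radians off the axis. A picture is of the moment at which its call begins: read the wrist's pose just before it. There is no depth.
- close_job(): hands the job in, once; it reports no verdict.
The state is a dict: "time_s": time; "joints": joint angles; "qd": joint speeds; "joint_torque": joint torques, N m; "tcp_pos": TCP position; "eef_rot": TCP orientation; "contact_force": force on the tool from outside, world axes, zero at the start; "moment": the same for the moment, N m; "gripper_width": finger opening in m.
Only numpy, scipy, OpenCV 4.12 (cv2) and the standard library are available. Lean on these libraries where they do the work, as an engineer would, in place of code of your own. Each camera call takes 0.05 s, during which the arm holds its last target.

## Task

Fit the bayonet cap (the one with the straight wing grip and the cross pin, not the plain cover with the round knob) into the round spring socket: line its pin up with the two slots, push it down until its collar meets the socket's rim, then turn it clockwise seen from above, about a quarter turn, to the stop. The socket springs back if it is let go, so finish while still gripping the cap and holding it pressed down and turned. Leave the plain cover and the two bottles where they stand.

Things in the scene. Friction and masses are not known exactly. Their poses are not given: they have to be found in the camera images.
- bayonet_cap: Loose metal cap, 70-120 g, 55 mm tall, standing on its plug. Origin: centre of the underside, z up. Plug 28 mm across, z 0-17 mm, chamfered; round cross pin 6 mm thick, 40 mm long along x, centre 3 mm above the underside; collar 52 mm across, z 17-23 mm; wing grip z 23-55 mm, a flat bar 40 mm along x (parallel to the pin), 16 mm thick along y: pinch it across y. Half a turn leaves it the same.
- wing_grip (a point): Middle of the cap's wing grip, on its axis, 45 mm above its underside (10 mm below its top).
- socket: Fixed spring socket, 66 mm across on a base 84 mm across. Origin: centre of its underside, z up. Flat rim at z = 45 mm; bore 32 mm through a lip 7 mm thick, with two slots 10 mm wide along x and -x out to 24 mm from the centre. The cap enters only with its pin along x (either way round). Home, collar on rim, the cap's underside is at z = 28 mm here and the pin is free to turn under the lip.
- socket_mouth (a point): Centre of the socket's rim, 45 mm above its base.
- plunger (a joint): Spring plunger under the bore, m: 0 at rest (its floor at z = 34 mm of the socket), 0.006 when the cap's collar sits on the rim. Spring 3 N at rest, 6 N at 0.006. A turned cap no longer pressed rises until its pin meets the lip, at 0.002.
- turn_ring (a joint): How far the cap's pin has turned the ring under the lip, clockwise from above, rad: 0 at rest (in line with the slots), stop at 1.35. Return spring 0.04 N m at 0 rising to 0.11 N m at the stop. The pin has about 0.08 rad of play each way in the ring, so the cap itself turns about 1.35 to 1.45 rad.
- plain_cover: Loose plain push-in cover, bystander, standing on its plug: plug 28 mm in diameter without a pin, collar 52 mm, round knob 26 mm in diameter, 46 mm tall. Origin at the centre of its underside. It may stand where the cap stood in another start.
- oil_bottle: Oiler with an orange nozzle, 42 mm wide and 109 mm tall, bystander. Origin at the centre of its underside.
- wipe_bottle: White bottle with a blue cap, 52 mm wide and 130 mm tall, bystander. Origin at the centre of its underside.
There are look-alikes about, which are no part of the job. Leave any brown or red look-alike of the bayonet_cap alone. What is shaped like the socket but red is not meant.

How it is judged:
By the outcome, as a careful person would: the job done as asked, in the order asked, and still so for the second after the job is handed in, while the arm keeps its last pose, push and grip.
It also fails if it takes over 45 s, if anything falls off the work surface, if the arm or the gripper's body presses on something with over 40 N, if the wrist force passes 120 N, or if a joint passes its speed limit or range.

## Working session

There is one attempt and no reset: what is moved stays moved. The work goes in short steps, Python scripts to look and compute and a tool call to move; the robot and the scene stay as the last step left them, time stands still between calls to the robot, and variables do not carry over. Pictures are saved under pics/ and viewed, and the job is handed in when it is done.

Besides the shell and the picture viewer there is one more tool, called after "Call:" as name(argument=value, ...) on one line, values as JSON. apply_moves: Moves the arm, as the interface text tells. Its arguments: {"type":"object","properties":{"plan":{"type":"array","items":{"type":"array"}},"squeeze":{"type":"number"}},"required":["plan"]}

```bash
mkdir -p pics; ls
python3 - <<'E'
from plant import get_state, viewer, r
import cv2,numpy as np,pickle
s=get_state();print({k:np.round(v,3) for k,v in s.items()}, r.hold_point_z)
D={}
for n in ["scene","top","wrist"]:
    c=viewer.capture(n);D[n]=c;cv2.imwrite(f"pics/a_{n}.png",c["frame"])
    print(n,{k:np.round(c[k],3).tolist() for k in c if k!="frame"})
D['state']=s
pickle.dump(D,open("a.pkl","wb"))
E
```

```text
pics
{'time_s': np.float64(0.0), 'joints': array([-5.3393e+01,  2.0590e+01,  6.3300e-01, -2.2000e-02, -7.0135e+01,
       -1.6505e+01]), 'qd': array([ 0.044,  0.022,  0.072,  0.105, -0.063, -0.035]), 'joint_torque': array([ 2.0000e-03, -5.8272e+01,  2.9305e+01,  6.9970e+00,  7.0000e-03,
       -0.0000e+00]), 'tcp_pos': array([ 0.232, -0.633,  0.226]), 'eef_rot': array([-1.79994e+02, -9.40000e-02,  1.10094e+02]), 'contact_force': array([-0.455,  0.064,  0.808]), 'moment': array([-0.015, -0.053,  0.056]), 'gripper_width': np.float64(0.088)} 0.0188
scene {'K': [[482.119, 0.0, 330.0], [0.0, 482.119, 195.658], [0.0, 0.0, 1.0]], 'R': [[0.851, -0.525, 0.013], [-0.239, -0.41, -0.88], [0.468, 0.746, -0.475]], 't': [-0.666, 0.063, 1.688]}
top {'K': [[418.81, 0.0, 317.413], [0.0, 418.81, 202.96], [0.0, 0.0, 1.0]], 'R': [[0.014, -1.0, 0.006], [-0.999, -0.014, -0.035], [0.035, -0.006, -0.999]], 't': [-0.328, 0.579, 1.186]}
wrist {'K': [[309.707, 0.0, 320.96], [0.0, 309.707, 202.605], [0.0, 0.0, 1.0]], 'mount': [[1.0, -0.0, -0.0, -0.001], [0.0, 0.96, 0.282, -0.077], [0.0, -0.282, 0.96, -0.157], [0.0, 0.0, 0.0, 1.0]]}
```

View pics/a_scene.png

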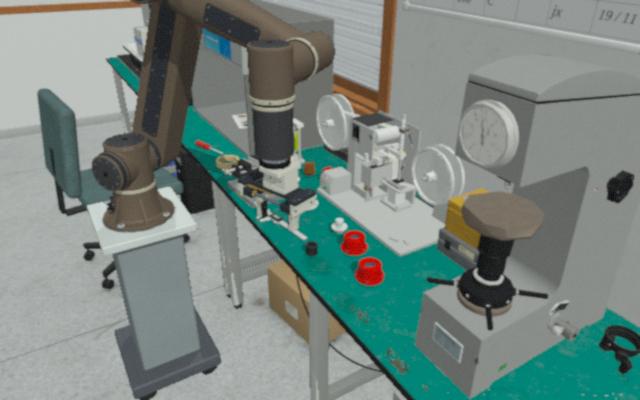

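View pics/a_top.png

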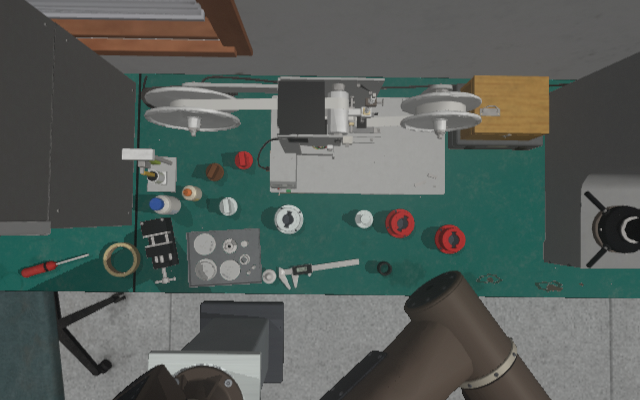

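View pics/a_wrist.png

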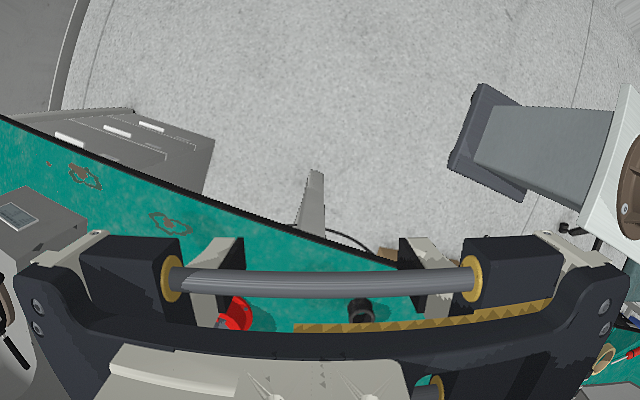

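Run:
```python
import cv2,numpy as np
im=cv2.imread("pics/a_top.png")
a=cv2.resize(im[140:260,140:300],None,fx=5,fy=5,interpolation=cv2.INTER_CUBIC);cv2.imwrite("pics/b1.png",a)
b=cv2.resize(im[180:260,260:400],None,fx=5.5,fy=5.5,interpolation=cv2.INTER_CUBIC);cv2.imwrite("pics/b2.png",b)
```

```text
(no output)
```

View pics/b1.png

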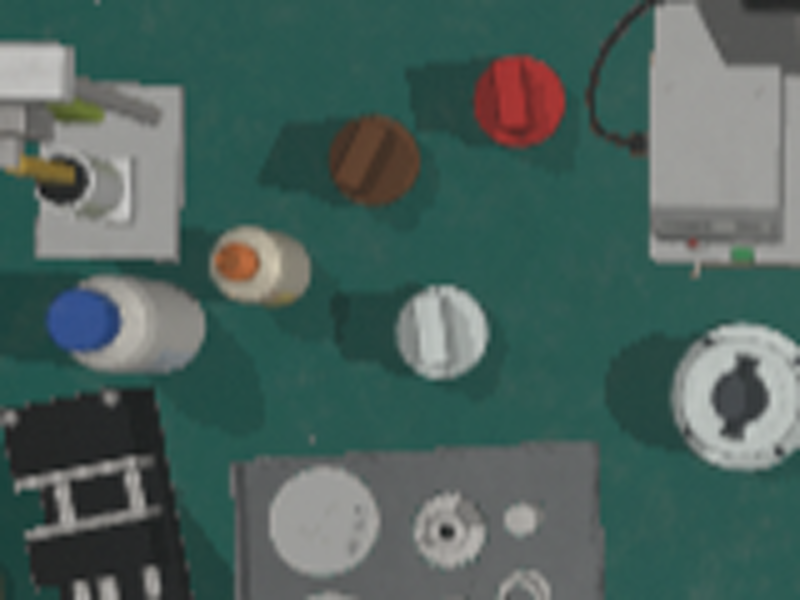

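View pics/b2.png

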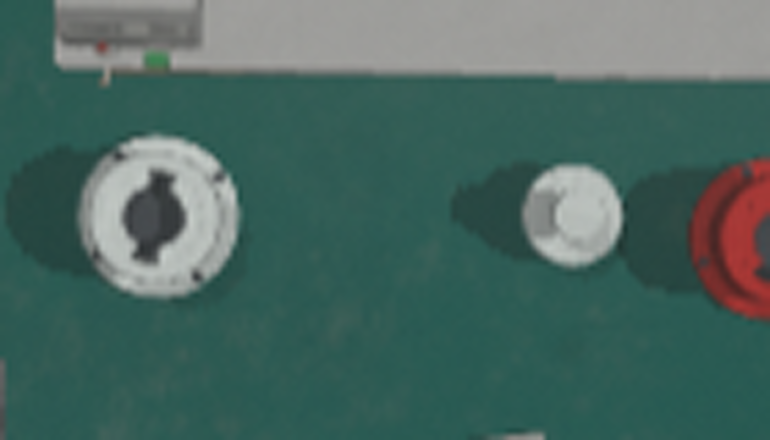

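```bash
cat > h.py <<'E'
import cv2,numpy as np,pickle
def ray_plane(c,uv,z):
    uv=np.atleast_2d(np.asarray(uv,float))
    d=np.c_[(uv-c["K"][:2,2])/[c["K"][0,0],c["K"][1,1]],np.ones(len(uv))]
    R=np.array(c["R"]);t=np.array(c["t"]); C=-R.T@t
    w=d@R
    return C+w*((z-C[2])/w[:,2])[:,None]
def proj(c,X):
    p=np.atleast_2d(X)@np.array(c["R"]).T+c["t"]
    return p[:,:2]/p[:,2:]*c["K"][0,0]+np.array(c["K"])[:2,2]
E
python3 - <<'E'
from h import *
D=pickle.load(open("a.pkl","rb"));c=D["top"];print("cam",-np.array(c["R"]).T@c["t"])
im=c["frame"];hsv=cv2.cvtColor(im,cv2.COLOR_BGR2HSV)
m=((hsv[...,1]<60)&(hsv[...,2]>110)).astype(np.uint8)
def comp(x,y,w):
    s=np.zeros_like(m);s[y-w:y+w,x-w:x+w]=m[y-w:y+w,x-w:x+w]
    s=cv2.morphologyEx(s,cv2.MORPH_CLOSE,np.ones((3,3)))
    k=max(cv2.findContours(s,0,2)[0],key=cv2.contourArea);return k
for n,x,y,w,z in [("cap",228,206,14,.023),("socket",288,219,20,.045),("cover",364,218,12,.023)]:
    k=comp(x,y,w);e=cv2.minEnclosingCircle(k);f=cv2.fitEllipse(k)
    P=ray_plane(c,[f[0],(f[0][0]+f[1][0]/2,f[0][1])],z)
    print(n,e,f,P[0].round(4),"r",np.linalg.norm(P[1]-P[0]).round(4))
for n,uv,z in [("oilcap",(140+236/5,140+261/5),.105),("oilbase",(140+285/5,140+268/5),.02),("blue",(140+83/5,140+320/5),.128),("wipebase",(140+165/5,140+325/5),.03)]:
    print(n,ray_plane(c,uv,z).round(4))
# wing ends top: crop pixel line
print("wing",ray_plane(c,[(140+424/5,140+302/5),(140+437/5,140+362/5)],.055).round(4))
print("slot",ray_plane(c,[(140+747/5,140+357/5),(140+735/5,140+438/5)],.045).round(4))
E
```

```text
cam [ 0.54118438 -0.31351808  1.20766597]
cap ((228.1904754638672, 206.11904907226562), 9.43675708770752) ((228.03001403808594, 206.00787353515625), (17.39518928527832, 18.2006778717041), 12.297752380371094) [ 0.5709 -0.0676  0.023 ] r 0.0246
socket ((288.5, 218.84483337402344), 14.853340148925781) ((288.5450134277344, 218.98464965820312), (28.006832122802734, 28.77448081970215), 177.81813049316406) [ 0.5368 -0.2406  0.045 ] r 0.0388
cover ((363.5943298339844, 218.65093994140625), 9.368032455444336) ((363.6783752441406, 218.5038604736328), (17.110668182373047, 18.423995971679688), 172.5492401123047) [ 0.541  -0.4516  0.023 ] r 0.0242
oilcap [[0.6036 0.0234 0.105 ]]
oilbase [[0.6049 0.0216 0.02  ]]
blue [[0.5708 0.0942 0.128 ]]
wipebase [[0.5713 0.0852 0.03  ]]
wing [[ 0.5854 -0.0651  0.055 ]
 [ 0.5525 -0.0729  0.055 ]]
slot [[ 0.5578 -0.2426  0.045 ]
 [ 0.5128 -0.2367  0.045 ]]
```

Candidates in the top view: the grey cap with a straight wing at (228,206), the grey cover with a round knob at (364,218), the brown cap at (215,172) and the red cap at (244,160). I choose (228,206). The crop shows its bar grip, and its shape and size match the description. The socket is the grey one at (288,219). The red ones at (400,223) and (450,239) are look-alikes. I'll hover over the socket first and look down with the wrist camera.

Call:
apply_moves(plan=[[0, [0.5, 0.8, 0], 0], [0, [0.5, 0.8, 0], 0], [0, [0.5, 0.8, 0], 0], [0, [0.5, 0.8, 0], 0], [0, [0.5, 0.8, 0], 0], [0, [0.5, 0.8, 0], 0], [0, [0.5, 0.8, 0], 0], [0, [0.5, 0.8, 0], 0], [0, [0.5, 0.8, 0], 0], [0, [0.5, 0.8, 0], 0], [0, [0.3, 0.42, 0], 0], [0, [0, 0, 0], 0]])

```text
time_s: 1.65
tcp_pos: [0.537, -0.2388, 0.2261]
eef_rot: [-180.0, -0.0, 110.2]
contact_force: [-0.5, -0.2, 0.2]
gripper_width: 0.0876
```

```bash
cat > cap.py <<'E'
import sys
from plant import get_state, viewer, r
from h import *
n=sys.argv[1]
s=get_state();c=viewer.capture("wrist")
pickle.dump((s,c),open(n+".pkl","wb"))
cv2.imwrite(f"pics/{n}.png",c["frame"])
print({k:np.round(s[k],4) for k in ("time_s","joints","tcp_pos","eef_rot","contact_force","moment","gripper_width")})
E
cat >> h.py <<'E'
from scipy.spatial.transform import Rotation as Ro
def wray(s,c,uv,z):
    uv=np.atleast_2d(np.asarray(uv,float))
    K=np.array(c["K"]);d=(uv-K[:2,2])/K[0,0];th=np.linalg.norm(d,axis=1,keepdims=True)
    v=np.c_[d/np.maximum(th,1e-9)*np.sin(th),np.cos(th)]
    M=np.array(c["mount"]);R=Ro.from_euler("xyz",s["eef_rot"],degrees=True).as_matrix()
    w=v@M[:3,:3].T@R.T; C=R@M[:3,3]+s["tcp_pos"]
    return C+w*((z-C[2])/w[:,2])[:,None]
def wproj(s,c,X):
    M=np.array(c["mount"]);R=Ro.from_euler("xyz",s["eef_rot"],degrees=True).as_matrix()
    p=((np.atleast_2d(X)-s["tcp_pos"])@R-M[:3,3])@M[:3,:3]
    rr=np.linalg.norm(p[:,:2],axis=1);th=np.arctan2(rr,p[:,2])
    return p[:,:2]/rr[:,None]*th[:,None]*c["K"][0,0]+np.array(c["K"])[:2,2]
E
python3 cap.py w1
```

```text
{'time_s': np.float64(1.65), 'joints': array([-4.93450e+00,  1.24275e+01, -1.06984e+01, -1.23000e-02,
       -6.69072e+01, -6.48217e+01]), 'tcp_pos': array([ 0.537 , -0.2388,  0.2261]), 'eef_rot': array([-1.799749e+02, -2.440000e-02,  1.102390e+02]), 'contact_force': array([-0.495 , -0.1965,  0.1545]), 'moment': array([0.0198, 0.0185, 0.0241]), 'gripper_width': np.float64(0.0876)}
```

View pics/w1.png

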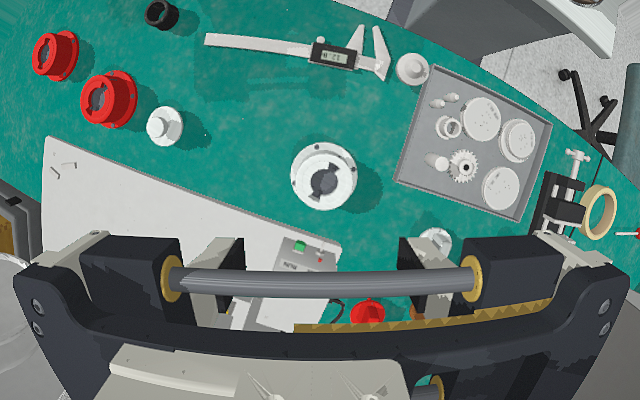

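```bash
cat > sock.py <<'E'
import sys
from h import *
s,c=pickle.load(open(sys.argv[1]+".pkl","rb"));u,v,w=map(int,sys.argv[2:5]);up=4
im=c["frame"][v-w:v+w,u-w:u+w]
print(wproj(s,c,[[.5368,-.2406,.045]]).round(1))
cv2.imwrite(f"pics/{sys.argv[1]}_z.png",cv2.resize(im,None,fx=600//(2*w),fy=600//(2*w),interpolation=cv2.INTER_CUBIC))
# dark bore
g=cv2.cvtColor(im,cv2.COLOR_BGR2GRAY)
hsv=cv2.cvtColor(im,cv2.COLOR_BGR2HSV)
white=((hsv[...,1]<45)&(hsv[...,2]>150)).astype(np.uint8)
dark=((hsv[...,1]<60)&(hsv[...,2]<130)).astype(np.uint8)
for k in sorted(cv2.findContours(dark,0,1)[0],key=cv2.contourArea)[-2:]:
    p=k[:,0]+[u-w,v-w];W=wray(s,c,p,.045)
    mm=cv2.moments((W[:,:2]*1e5).astype(np.float32).reshape(-1,1,2));cc=np.array([mm["m10"],mm["m01"]])/mm["m00"]/1e5
    d=W[:,:2]-cc
    rad=np.linalg.norm(d,axis=1);ang=np.degrees(np.arctan2(d[:,1],d[:,0]))%180
    far=rad>.019
    a2=np.degrees(np.angle(np.mean(np.exp(2j*np.radians(ang[far])))))/2 if far.any() else None
    print("dark",cv2.contourArea(k),cc.round(4),"rad",rad.min().round(4),rad.max().round(4),"slot ang",a2)
E
python3 sock.py w1 323 175 40
```

```text
[[320.2 182.7]]
dark 13.5 [ 0.5092 -0.2118] rad 0.0017 0.0034 slot ang None
dark 586.0 [ 0.5336 -0.2374] rad 0.0126 0.0223 slot ang -9.014491710001549
```

View pics/w1_z.png

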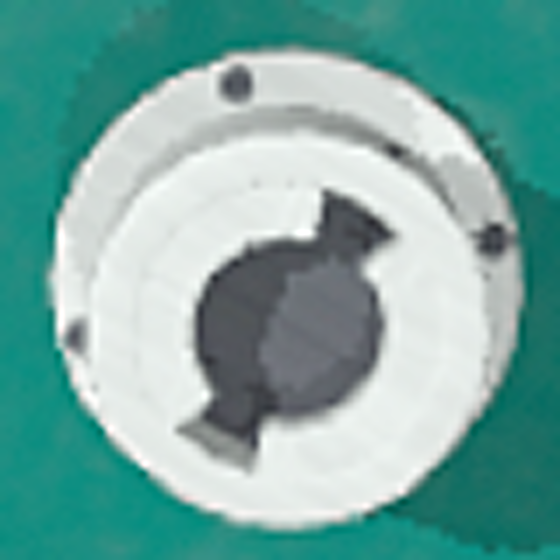

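Call:
apply_moves(plan=[[0, [0, 0, 0], -1], [0, [0, 0, 0], -1], [0, [0, 0, 0], -1], [0, [0, 0, 0], -1], [0, [0, 0, 0], -1], [0, [0, 0, 0], -1], [0, [0, 0, 0], -1], [0, [0, 0, 0], -1], [0, [0, 0, 0], -1], [0, [0, 0, 0], -1], [0, [0, 0, 0], -1], [0, [0, 0, 0], -1]])

```text
time_s: 3.2
tcp_pos: [0.5354, -0.2413, 0.2265]
eef_rot: [180.0, -0.0, -177.8]
contact_force: [-0.2, 0.3, -0.4]
gripper_width: 0.0875
```

Call:
apply_moves(plan=[[0, [0, 0, 0], -1], [0, [0, 0, 0], -1], [0, [0, 0, 0], -1], [0, [0, 0, 0], -1], [0, [0, 0, 0], -1], [0, [0, 0, 0], -1], [0, [0, 0, 0], -1], [0, [0, 0, 0], -1], [0, [0, 0, 0], -1], [0, [0, 0, 0], -1], [0, [0, 0, 0], -1], [0, [0, 0, 0], -1]])

```text
time_s: 4.7
tcp_pos: [0.5355, -0.2413, 0.2265]
eef_rot: [180.0, -0.0, -105.8]
contact_force: [-0.5, 1.1, 0.6]
gripper_width: 0.0879
```

Call:
apply_moves(plan=[[0, [0, 0, 0], -1], [0, [0, 0, 0], -0.5], [0, [0, 0, 0], 0]])

```text
time_s: 5.08
tcp_pos: [0.5356, -0.2411, 0.2265]
eef_rot: [180.0, 0.0, -97.0]
contact_force: [0.1, -0.7, -0.3]
gripper_width: 0.0877
```

```bash
python3 cap.py w2
```

```text
{'time_s': np.float64(5.075), 'joints': array([-5.18200e+00,  1.23622e+01, -1.07338e+01, -1.90000e-03,
       -6.69151e+01,  8.81901e+01]), 'tcp_pos': array([ 0.5356, -0.2411,  0.2265]), 'eef_rot': array([ 1.799889e+02,  1.400000e-03, -9.699270e+01]), 'contact_force': array([ 0.1102, -0.739 , -0.3376]), 'moment': array([-0.148 ,  0.1592, -0.0204]), 'gripper_width': np.float64(0.0877)}
```

View pics/w2.png

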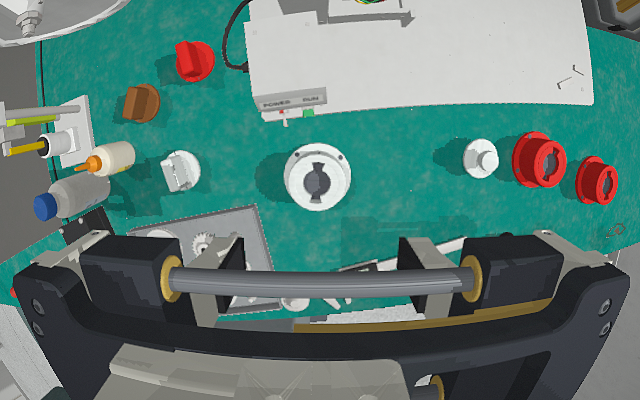

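```bash
python3 sock.py w2 318 178 40
cat > rim.py <<'E'
import sys
from h import *
# fit circle to bore arc points (r<18mm) and rim in world
s,c=pickle.load(open(sys.argv[1]+".pkl","rb"));u,v,w=map(int,sys.argv[2:5])
im=c["frame"][v-w:v+w,u-w:u+w];hsv=cv2.cvtColor(im,cv2.COLOR_BGR2HSV)
m=(hsv[...,1]<60).astype(np.uint8)
k=max(cv2.findContours(m,0,1)[0],key=cv2.contourArea)
W=wray(s,c,k[:,0]+[u-w,v-w],.006)[:,:2]
A=np.c_[2*W,np.ones(len(W))];q=np.linalg.lstsq(A,(W**2).sum(1),rcond=None)[0]
print("outer@z6mm",q[:2].round(4),np.sqrt(q[2]+q[:2]@q[:2]).round(4))
E
python3 rim.py w1 323 175 40;python3 rim.py w2 318 178 40
```

```text
[[319.4 181.3]]
dark 8.0 [ 0.5702 -0.2193] rad 0.0016 0.0022 slot ang None
dark 597.0 [ 0.5369 -0.2375] rad 0.0125 0.0223 slot ang -11.244156928298374
outer@z6mm [ 0.5358 -0.2367] 0.0421
outer@z6mm [ 0.5343 -0.2369] 0.0421
```

View pics/w2_z.png

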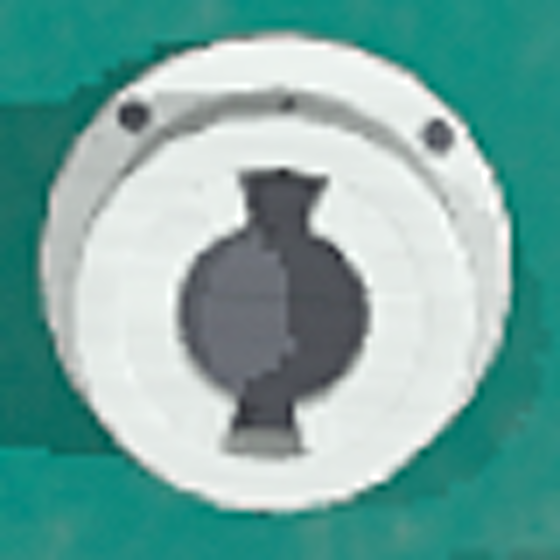

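Call:
apply_moves(plan=[[0, [-0.9, -0.07, 0], 0], [0, [-0.9, -0.07, 0], 0], [0, [-0.9, -0.07, 0], 0], [0, [-0.83, -0.07, 0], 0], [0, [0, 0, 0], -1], [0, [0, 0, 0], -1], [0, [0, 0, 0], -1], [0, [0, 0, 0], -0.33], [0, [0, 0, 0], 0]])

```text
time_s: 6.25
tcp_pos: [0.5712, -0.067, 0.2265]
eef_rot: [180.0, 0.0, -77.0]
contact_force: [-0.0, -0.2, -0.1]
gripper_width: 0.0879
```

```bash
python3 cap.py w3
```

```text
{'time_s': np.float64(6.25), 'joints': array([ 1.27854e+01,  1.12043e+01, -1.22270e+01, -4.00000e-04,
       -6.65739e+01,  9.01691e+01]), 'tcp_pos': array([ 0.5712, -0.067 ,  0.2265]), 'eef_rot': array([ 1.799948e+02,  3.000000e-04, -7.704570e+01]), 'contact_force': array([-0.0105, -0.1533, -0.0625]), 'moment': array([-0.1386,  0.1347, -0.0517]), 'gripper_width': np.float64(0.0879)}
```

View pics/w3.png

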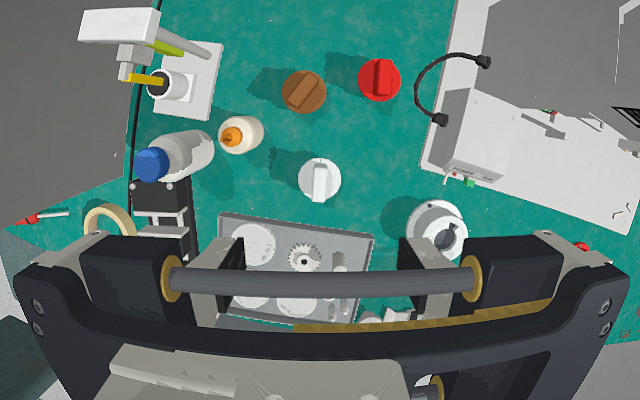

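Run:
```python
from h import *
s,c=pickle.load(open("w3.pkl","rb"));u,v,w=320,180,32
im=c["frame"][v-w:v+w,u-w:u+w];hsv=cv2.cvtColor(im,cv2.COLOR_BGR2HSV)
m=(hsv[...,1]<60).astype(np.uint8)
k=max(cv2.findContours(m,0,1)[0],key=cv2.contourArea)
W=wray(s,c,k[:,0]+[u-w,v-w],.020)[:,:2]
A=np.c_[2*W,np.ones(len(W))];q=np.linalg.lstsq(A,(W**2).sum(1),rcond=None)[0]
print("collar",q[:2].round(4),np.sqrt(q[2]+q[:2]@q[:2]).round(4))
cv2.imwrite("pics/w3_z.png",cv2.resize(im,None,fx=9,fy=9,interpolation=cv2.INTER_CUBIC))
print("cap base pred",wproj(s,c,[[*q[:2],.055],[.605,.022,.105]]))
for uv in [(232,137),(250,140)]: print(wray(s,c,uv,.105))
```

```text
collar [ 0.5686 -0.0662] 0.026
cap base pred [[318.86819953 186.12521027]
 [234.0041737  140.89337315]]
[[0.60819945 0.02457069 0.105     ]]
[[0.60873191 0.00713484 0.105     ]]
```

View pics/w3_z.png

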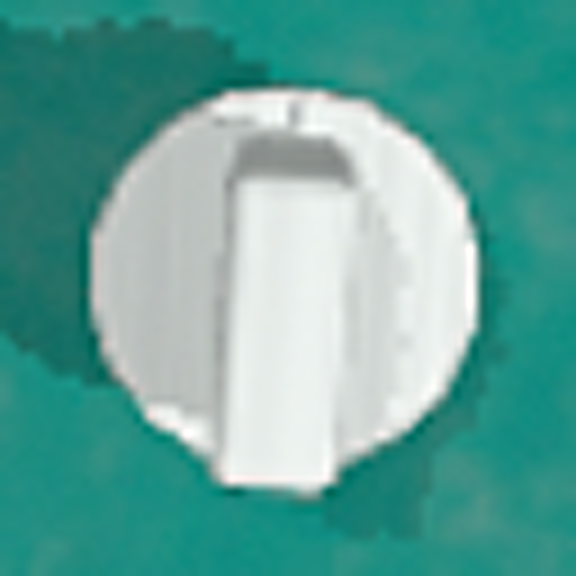

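Run:
```python
from h import *
s,c=pickle.load(open("w3.pkl","rb"))
p=np.array([(238,180),(352,186),(335,490),(220,480)])/9+[288,148]
W=wray(s,c,p,.055)[:,:2];print(W.round(4),W.mean(0).round(4))
a=(W[0]+W[1])/2-(W[2]+W[3])/2;print(np.linalg.norm(a),np.degrees(np.arctan2(a[1],a[0])))
b=(W[0]+W[3])/2-(W[2]+W[1])/2;print(np.linalg.norm(b),np.degrees(np.arctan2(b[1],b[0])))
u,v,w=320,180,32
im=c["frame"][v-w:v+w,u-w:u+w];hsv=cv2.cvtColor(im,cv2.COLOR_BGR2HSV)
m=(hsv[...,1]<60).astype(np.uint8)
k=max(cv2.findContours(m,0,1)[0],key=cv2.contourArea)[:,0]
k=k[k[:,1]<44]
W=wray(s,c,k+[u-w,v-w],.020)[:,:2]
A=np.c_[2*W,np.ones(len(W))];q=np.linalg.lstsq(A,(W**2).sum(1),rcond=None)[0]
print("collar",q[:2].round(4),np.sqrt(q[2]+q[:2]@q[:2]).round(4))
```

```text
[[ 0.5871 -0.0571]
 [ 0.5895 -0.0705]
 [ 0.5521 -0.0772]
 [ 0.5502 -0.0631]] [ 0.5697 -0.067 ]
0.037670147691794685 9.655552121656704
0.013914739422329958 98.78752132802003
collar [ 0.5693 -0.066 ] 0.0257
```

Call:
apply_moves(plan=[[0, [-0.016, 0.03, 0], 0.58], [0, [0, 0, 0.9], 0], [0, [0, 0, 0.9], 0], [0, [0, 0, 0.9], 0], [0, [0, 0, 0.5], 0], [0, [0, 0, 0], 0]])

```text
time_s: 7.05
tcp_pos: [0.5682, -0.0667, 0.0647]
eef_rot: [179.8, -0.0, -80.5]
contact_force: [-0.8, -0.1, 0.8]
gripper_width: 0.0878
```

```bash
python3 cap.py w4
```

```text
{'time_s': np.float64(7.05), 'joints': array([ 1.28814e+01,  2.00596e+01, -2.37831e+01, -1.21000e-02,
       -4.64038e+01,  8.66338e+01]), 'tcp_pos': array([ 0.5682, -0.0667,  0.0647]), 'eef_rot': array([ 1.797533e+02, -5.800000e-03, -8.049310e+01]), 'contact_force': array([-0.8365, -0.0701,  0.7705]), 'moment': array([-0.0979,  0.108 , -0.0598]), 'gripper_width': np.float64(0.0878)}
```

View pics/w4.png

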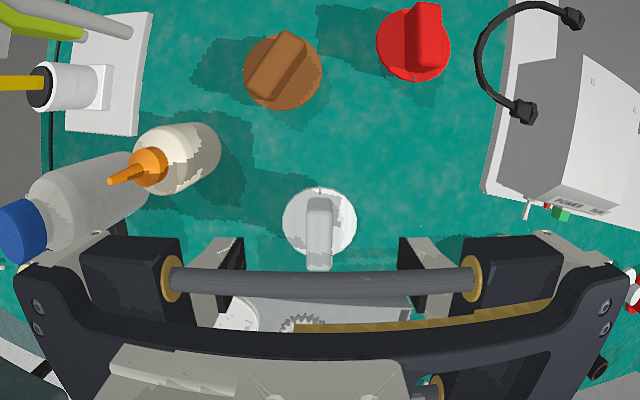

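Run:
```python
from h import *
s,c=pickle.load(open("w4.pkl","rb"))
print("tip",wray(s,c,[(110,182)],.109),"neck",wray(s,c,[(150,167)],.08),"wing mid",wray(s,c,[(320,203),(318,269)],.055))
R=Ro.from_euler("xyz",s["eef_rot"],degrees=True).as_matrix()
t=wray(s,c,[(110,182)],.109)[0];print("tip in tool",(t-s["tcp_pos"])@R)
# body corners in picture
for z in (-.066,-.08,-.1):
  print(z,wproj(s,c,np.array([[x,y,z] for x in(-.0965,.0965) for y in(-.039,.039)])@R.T+s["tcp_pos"]).round(0).tolist())
```

```text
tip [[0.60444442 0.03295428 0.109     ]] neck [[0.60626525 0.02804983 0.08      ]] wing mid [[ 0.59421764 -0.0627185   0.055     ]
 [ 0.55256434 -0.06839527  0.055     ]]
tip in tool [-0.09234303 -0.051982   -0.04452292]
-0.066 [[79.0, 226.0], [129.0, 369.0], [560.0, 226.0], [511.0, 370.0]]
-0.08 [[57.0, 239.0], [117.0, 388.0], [582.0, 239.0], [523.0, 388.0]]
-0.1 [[20.0, 261.0], [98.0, 417.0], [619.0, 262.0], [541.0, 418.0]]
```

Call:
apply_moves(plan=[[0, [0, -0.03, 0.4], 0], [0, [0, 0, 0.38], 0], [0, [0, 0, 0], 0]], squeeze=38)

```text
time_s: 7.48
tcp_pos: [0.5713, -0.0662, 0.0281]
eef_rot: [180.0, -0.0, -80.4]
contact_force: [-0.1, -0.1, 0.3]
gripper_width: 0.0874
```

Call:
apply_moves(plan=[[255, [0, 0, 0], 0], [255, [0, 0, 0], 0], [255, [0, 0, 0], 0], [255, [0, 0, 0], 0], [255, [0, 0, 0], 0], [255, [0, 0, 0], 0], [255, [0, 0, 0], 0], [255, [0, 0, 0], 0]])

```text
time_s: 8.48
tcp_pos: [0.5711, -0.0661, 0.0275]
eef_rot: [180.0, 0.0, -80.4]
contact_force: [-0.3, 0.8, -0.3]
gripper_width: 0.0155
```

```bash
python3 cap.py w5
```

```text
{'time_s': np.float64(8.475), 'joints': array([ 1.28855e+01,  2.29741e+01, -2.55169e+01, -2.10000e-03,
       -4.15213e+01,  8.67148e+01]), 'tcp_pos': array([ 0.5711, -0.0661,  0.0275]), 'eef_rot': array([ 1.799876e+02,  7.000000e-04, -8.040120e+01]), 'contact_force': array([-0.2755,  0.8454, -0.3341]), 'moment': array([-0.0867,  0.13  ,  0.0249]), 'gripper_width': np.float64(0.0155)}
```

View pics/w5.png

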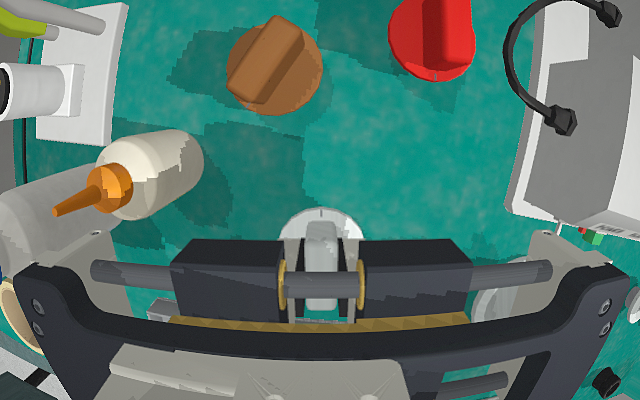

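Run:
```python
from h import *
from scipy.optimize import least_squares
s,c=pickle.load(open("w5.pkl","rb"))
x0,y0,x1,y1=270,195,375,236
im=c["frame"][y0:y1,x0:x1];hsv=cv2.cvtColor(im,cv2.COLOR_BGR2HSV)
m=(hsv[...,1]<60).astype(np.uint8)
k=max(cv2.findContours(m,0,1)[0],key=cv2.contourArea)[:,0]+[x0,y0]
k=k[(k[:,1]<y1-3)]
R=Ro.from_euler("xyz",s["eef_rot"],degrees=True).as_matrix()
for z in (.017,.023):
  W=wray(s,c,k,z)[:,:2]
  f=least_squares(lambda p:np.linalg.norm(W-p,axis=1)-.026,[.57,-.066],loss="soft_l1",f_scale=.001)
  print(z,f.x.round(4),np.abs(f.fun).mean(),((np.r_[f.x,.02]-s["tcp_pos"])@R).round(4))
```

```text
0.017 [ 0.5689 -0.0673] 0.00016722060456141917 [0.0008 0.0023 0.0075]
0.023 [ 0.5706 -0.067 ] 0.00024346215111805327 [0.0008 0.0006 0.0075]
```

Call:
apply_moves(plan=[[255, [0, 0, -0.3], 0], [255, [0, 0, -0.6], 0], [255, [0, 0, -0.6], 0], [255, [0, 0, -0.4], 0.27], [255, [0, 0, 0], 1], [255, [0, 0, 0], 1], [255, [0, 0, 0], 1], [255, [0.6, 0.03, 0], 0], [255, [0.8, 0.03, 0], 0], [255, [0.8, 0.026, 0], 0], [255, [0.8, 0, 0], 0], [255, [0.49, 0, 0], 0]])

```text
time_s: 10.02
tcp_pos: [0.5361, -0.2389, 0.1237]
eef_rot: [-180.0, -0.0, -100.1]
contact_force: [-0.2, -0.5, -1.1]
gripper_width: 0.0156
```

Call:
apply_moves(plan=[[255, [0, 0, 0], 0]])

```text
time_s: 10.15
tcp_pos: [0.5362, -0.2387, 0.1234]
eef_rot: [-180.0, -0.0, -100.2]
contact_force: [0.1, -0.1, 0.3]
gripper_width: 0.0156
```

```bash
python3 cap.py w6
```

```text
{'time_s': np.float64(10.15), 'joints': array([-4.91580e+00,  1.72917e+01, -1.85931e+01,  8.00000e-03,
       -5.40790e+01,  8.47544e+01]), 'tcp_pos': array([ 0.5362, -0.2387,  0.1234]), 'eef_rot': array([-1.799633e+02, -3.200000e-03, -1.001567e+02]), 'contact_force': array([ 0.0861, -0.1371,  0.2717]), 'moment': array([-0.0745,  0.1563,  0.0331]), 'gripper_width': np.float64(0.0156)}
```

View pics/w6.png

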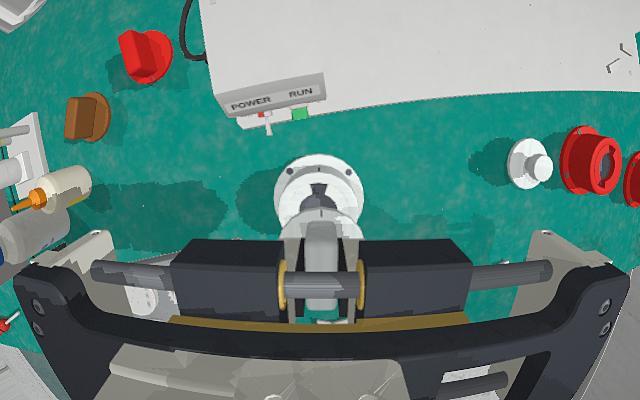

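```bash
cat > fit.py <<'E'
import sys
from h import *
from scipy.optimize import least_squares
s,c=pickle.load(open(sys.argv[1]+".pkl","rb"))
x0,x1,y0,y1,z,rad,yc=[float(a) for a in sys.argv[2:9]]
x0,x1,y0,y1=map(int,(x0,x1,y0,y1))
im=c["frame"][y0:y1,x0:x1];hsv=cv2.cvtColor(im,cv2.COLOR_BGR2HSV)
m=(hsv[...,1]<60).astype(np.uint8)
k=max(cv2.findContours(m,0,1)[0],key=cv2.contourArea)[:,0]+[x0,y0]
k=k[(k[:,1]<yc)&(k[:,0]>x0)&(k[:,0]<x1-1)&(k[:,1]>y0)]
R=Ro.from_euler("xyz",s["eef_rot"],degrees=True).as_matrix()
W=wray(s,c,k,z)[:,:2]
f=least_squares(lambda p:np.linalg.norm(W-p,axis=1)-rad,W.mean(0)-[.02,0],loss="soft_l1",f_scale=.001)
print(len(k),f.x.round(4),np.abs(f.fun).mean(),((np.r_[f.x,z]-s["tcp_pos"])@R).round(4))
E
python3 fit.py w6 262 380 145 235 0.001 .042 200
python3 - <<'E'
import cv2
im=cv2.imread("pics/w6.png")[140:245,260:380]
cv2.imwrite("pics/w6_z.png",cv2.resize(im,None,fx=5,fy=5,interpolation=cv2.INTER_CUBIC))
E
```

```text
131 [ 0.5345 -0.2369] 0.00024194408127960177 [-0.0015  0.002   0.1224]
```

View pics/w6_z.png

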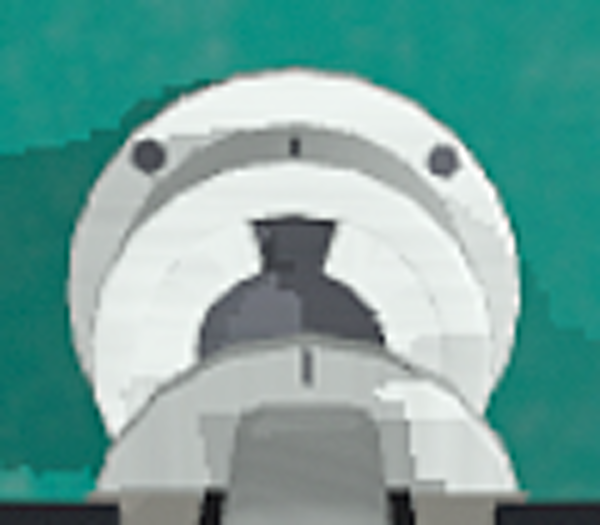

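Call:
apply_moves(plan=[[255, [-0.036, 0, 0], 0], [255, [0, 0, 0.3], 0], [255, [0, 0, 0.3], 0], [255, [0, 0, 0.28], 0], [255, [0, 0, 0], 0], [255, [0, 0, 0], 0]])

```text
time_s: 10.95
tcp_pos: [0.5371, -0.2355, 0.0785]
eef_rot: [180.0, -0.0, -100.0]
contact_force: [0.5, -0.1, -0.1]
gripper_width: 0.0159
```

```bash
python3 cap.py w7;python3 fit.py w7 255 390 130 235 0.001 .042 200
python3 - <<'E'
import cv2
im=cv2.imread("pics/w7.png")[140:245,260:380]
cv2.imwrite("pics/w7_z.png",cv2.resize(im,None,fx=5,fy=5,interpolation=cv2.INTER_CUBIC))
E
```

```text
{'time_s': np.float64(10.95), 'joints': array([-4.58050e+00,  2.01200e+01, -2.13745e+01,  1.52000e-02,
       -4.85159e+01,  8.45593e+01]), 'tcp_pos': array([ 0.5371, -0.2355,  0.0785]), 'eef_rot': array([ 1.799907e+02, -1.230000e-02, -1.000111e+02]), 'contact_force': array([ 0.4525, -0.1477, -0.1498]), 'moment': array([-0.1007,  0.1182, -0.0119]), 'gripper_width': np.float64(0.0159)}
122 [ 0.5345 -0.2368] 0.000219346419937672 [0.0017 0.0023 0.0775]
```

View pics/w7_z.png

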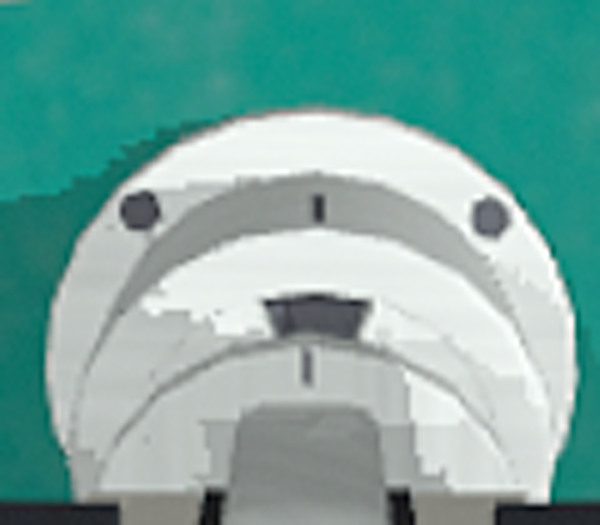

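Call:
apply_moves(plan=[[255, [0.025, 0, 0], 0], [255, [0, 0, 0], 0], [255, [0, 0, 0], 0]])

```text
time_s: 11.38
tcp_pos: [0.5367, -0.2367, 0.0788]
eef_rot: [-180.0, 0.0, -100.0]
contact_force: [-0.0, 0.1, -0.5]
gripper_width: 0.0157
```

```bash
python3 cap.py w8;python3 fit.py w8 255 390 130 235 0.001 .042 200
python3 - <<'E'
import cv2
im=cv2.imread("pics/w8.png")[140:245,260:380]
cv2.imwrite("pics/w8_z.png",cv2.resize(im,None,fx=5,fy=5,interpolation=cv2.INTER_CUBIC))
E
```

```text
{'time_s': np.float64(11.375), 'joints': array([-4.71480e+00,  2.00999e+01, -2.13516e+01, -1.60000e-03,
       -4.85222e+01,  8.46884e+01]), 'tcp_pos': array([ 0.5367, -0.2367,  0.0788]), 'eef_rot': array([-1.799740e+02,  3.600000e-03, -1.000275e+02]), 'contact_force': array([-0.0294,  0.0981, -0.5016]), 'moment': array([-0.0938,  0.1595,  0.0459]), 'gripper_width': np.float64(0.0157)}
122 [ 0.5345 -0.2368] 0.00021132253708211945 [0.0005 0.0022 0.0778]
```

View pics/w8_z.png

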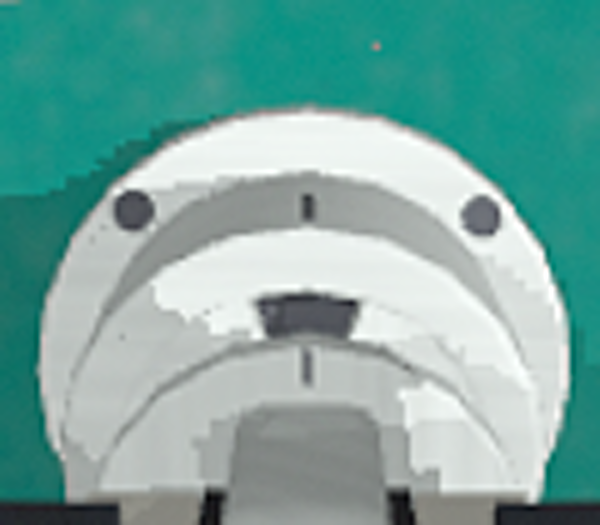

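Call:
apply_moves(plan=[[255, [0, 0, 0.07], 0], [255, [0, 0, 0.07], 0], [255, [0, 0, 0.07], 0], [255, [0, 0, 0.07], 0], [255, [0, 0, 0], 0], [255, [0, 0, 0], 0]])

```text
time_s: 12.18
tcp_pos: [0.5367, -0.2367, 0.0646]
eef_rot: [-180.0, -0.0, -100.0]
contact_force: [-0.1, 0.2, -0.7]
gripper_width: 0.0154
```

Call:
apply_moves(plan=[[255, [0, 0, 0.06], 0], [255, [0, 0, 0.06], 0], [255, [0, 0, 0.05], 0], [255, [0, 0, 0], 0], [255, [0, 0, 0], 0]])

```text
time_s: 12.8
tcp_pos: [0.5369, -0.2367, 0.0564]
eef_rot: [-180.0, -0.0, -100.0]
contact_force: [0.3, 0.3, 4.0]
gripper_width: 0.0156
```

Call:
apply_moves(plan=[[255, [0, 0, 0.02], 0], [255, [0, 0, 0.01], 0], [255, [0, 0, 0], 0], [255, [0, 0, 0], 0]])

```text
time_s: 13.3
tcp_pos: [0.537, -0.2367, 0.0554]
eef_rot: [-180.0, -0.0, -100.0]
contact_force: [-2.3, 1.3, 9.8]
gripper_width: 0.0157
```

Call:
apply_moves(plan=[[255, [0, 0, 0.01], 0], [255, [0, 0, 0], 0], [255, [0, 0, 0], 0]])

```text
time_s: 13.68
tcp_pos: [0.537, -0.2367, 0.0554]
eef_rot: [-179.9, -0.0, -100.0]
contact_force: [-3.2, 2.8, 15.0]
gripper_width: 0.0156
```

```bash
python3 cap.py w9
python3 - <<'E'
import cv2
im=cv2.imread("pics/w9.png")[150:270,240:400]
cv2.imwrite("pics/w9_z.png",cv2.resize(im,None,fx=5,fy=5,interpolation=cv2.INTER_CUBIC))
E
```

```text
{'time_s': np.float64(13.675), 'joints': array([-4.70200e+00,  2.17356e+01, -2.26442e+01,  2.80000e-02,
       -4.55593e+01,  8.46858e+01]), 'tcp_pos': array([ 0.537 , -0.2367,  0.0554]), 'eef_rot': array([-1.799375e+02, -1.430000e-02, -9.999660e+01]), 'contact_force': array([-3.1795,  2.8145, 15.0484]), 'moment': array([ 0.9858,  1.4307, -0.0448]), 'gripper_width': np.float64(0.0156)}
```

View pics/w9_z.png

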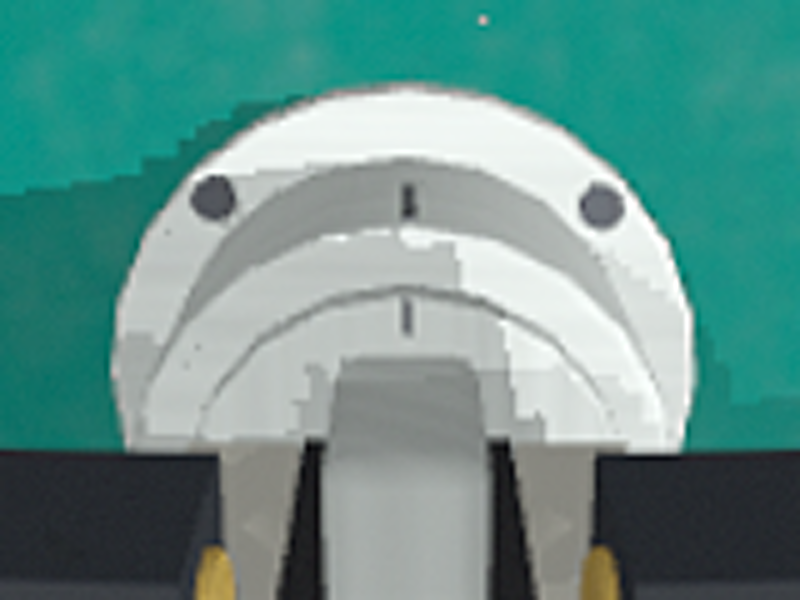

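Call:
apply_moves(plan=[[255, [0.003, 0, 0], 1], [255, [0.003, 0, 0], 1], [255, [0.003, 0, 0], 1], [255, [0.003, 0, 0], 1], [255, [0, 0, 0], 0]])

```text
time_s: 14.35
tcp_pos: [0.5372, -0.2375, 0.0554]
eef_rot: [-179.9, 0.0, -124.1]
contact_force: [-1.1, 1.0, 13.3]
gripper_width: 0.0154
```

```bash
python3 cap.py w10
```

```text
{'time_s': np.float64(14.35), 'joints': array([-4.76770e+00,  2.17553e+01, -2.26233e+01,  4.80000e-02,
       -4.55254e+01,  6.06626e+01]), 'tcp_pos': array([ 0.5372, -0.2375,  0.0554]), 'eef_rot': array([-1.798995e+02,  1.720000e-02, -1.240715e+02]), 'contact_force': array([-1.1186,  1.0116, 13.2641]), 'moment': array([ 0.5264,  0.9851, -0.0612]), 'gripper_width': np.float64(0.0154)}
```

Call:
apply_moves(plan=[[255, [0.003, 0, 0], 1], [255, [0.003, 0, 0], 1], [255, [0.003, 0, 0], 1], [255, [0.003, 0, 0], 1], [255, [0.003, 0, 0], 1], [255, [0.003, 0, 0], 1], [255, [0, 0, 0], 0]])

```text
time_s: 15.28
tcp_pos: [0.5368, -0.238, 0.0554]
eef_rot: [-179.9, 0.1, -160.1]
contact_force: [-0.9, 1.9, 12.4]
gripper_width: 0.0156
```

```bash
python3 cap.py w11
```

```text
{'time_s': np.float64(15.275), 'joints': array([-4.82640e+00,  2.17332e+01, -2.26599e+01,  4.25000e-02,
       -4.54825e+01,  2.47306e+01]), 'tcp_pos': array([ 0.5368, -0.238 ,  0.0554]), 'eef_rot': array([-1.799204e+02,  1.002000e-01, -1.600660e+02]), 'contact_force': array([-0.8728,  1.931 , 12.3587]), 'moment': array([ 0.6824,  0.5943, -0.0058]), 'gripper_width': np.float64(0.0156)}
```

View pics/w11.png

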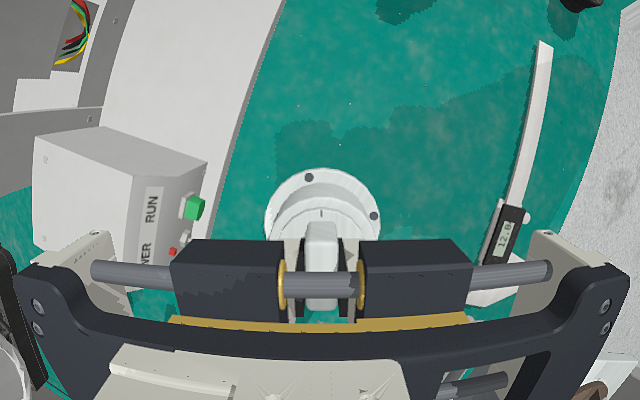

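```bash
python3 - <<'E'
from h import *
a=pickle.load(open("w2.pkl","rb"));b=pickle.load(open("w11.pkl","rb"));t=pickle.load(open("a.pkl","rb"))["top"]
for z in (.03,.05,.06,.07,.08,.09,.1,.12):
  print(z,wray(*a,(326,87),z)[0,:2].round(3),wray(*b,(208,163),z)[0,:2].round(3),ray_plane(t,(297,182),z)[0,:2].round(3))
E
cat > /dev/null; python3 -c "
import cv2
im=cv2.imread('pics/w2.png')[60:130,230:350];cv2.imwrite('pics/w2b.png',cv2.resize(im,None,fx=5,fy=5))"
```

```text
0.03 [ 0.641 -0.261] [ 0.619 -0.26 ] [ 0.641 -0.262]
0.05 [ 0.639 -0.26 ] [ 0.613 -0.266] [ 0.639 -0.263]
0.06 [ 0.638 -0.26 ] [ 0.61  -0.269] [ 0.639 -0.263]
0.07 [ 0.637 -0.26 ] [ 0.607 -0.271] [ 0.638 -0.263]
0.08 [ 0.637 -0.259] [ 0.603 -0.274] [ 0.637 -0.264]
0.09 [ 0.636 -0.259] [ 0.6   -0.277] [ 0.636 -0.264]
0.1 [ 0.635 -0.259] [ 0.597 -0.28 ] [ 0.635 -0.265]
0.12 [ 0.633 -0.258] [ 0.591 -0.285] [ 0.634 -0.266]
```

View pics/w2b.png

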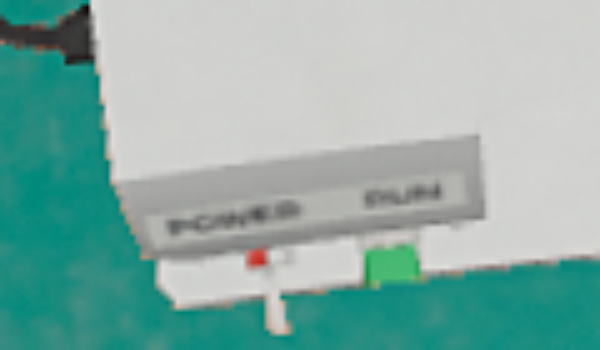

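```bash
python3 - <<'E'
from h import *
a=pickle.load(open("w2.pkl","rb"));b=pickle.load(open("w11.pkl","rb"))
for z in (.0,.01,.02,.03,.05,.06,.07,.08,.09):
  print(z,wray(*a,(327,103.4),z)[0,:2].round(3),wray(*b,(208,163),z)[0,:2].round(3),"|",wray(*a,(325.6,87),z)[0,:2].round(3),wray(*b,(102,127),z)[0,:2].round(3))
E
python3 -c "
import cv2
im=cv2.imread('pics/w11.png')[110:260,10:230];cv2.imwrite('pics/w11b.png',cv2.resize(im,None,fx=3.5,fy=3.5))"
```

```text
0.0 [ 0.623 -0.26 ] [ 0.628 -0.252] | [ 0.643 -0.261] [ 0.731 -0.251]
0.01 [ 0.623 -0.26 ] [ 0.625 -0.255] | [ 0.643 -0.261] [ 0.723 -0.254]
0.02 [ 0.622 -0.26 ] [ 0.622 -0.258] | [ 0.642 -0.261] [ 0.715 -0.257]
0.03 [ 0.622 -0.26 ] [ 0.619 -0.26 ] | [ 0.641 -0.26 ] [ 0.707 -0.26 ]
0.05 [ 0.621 -0.259] [ 0.613 -0.266] | [ 0.639 -0.26 ] [ 0.691 -0.265]
0.06 [ 0.621 -0.259] [ 0.61  -0.269] | [ 0.638 -0.26 ] [ 0.683 -0.268]
0.07 [ 0.621 -0.259] [ 0.607 -0.271] | [ 0.637 -0.259] [ 0.675 -0.271]
0.08 [ 0.62  -0.258] [ 0.603 -0.274] | [ 0.637 -0.259] [ 0.668 -0.274]
0.09 [ 0.62  -0.258] [ 0.6   -0.277] | [ 0.636 -0.259] [ 0.66  -0.276]
```

View pics/w11b.png

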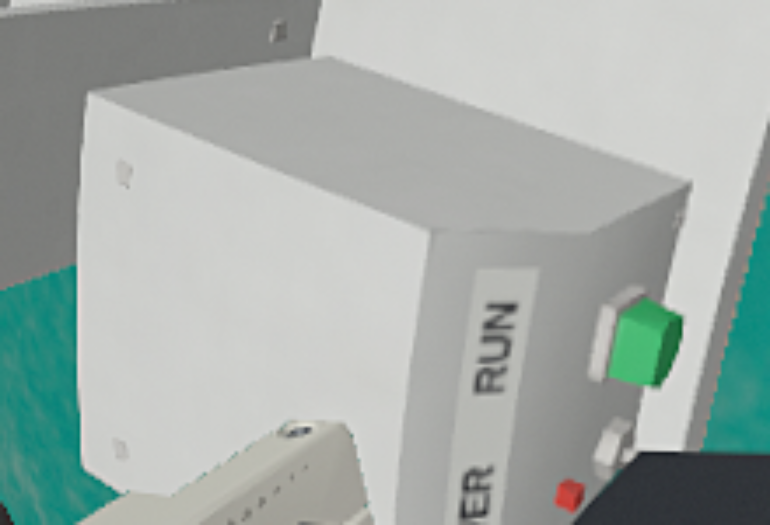

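Run:
```python
from h import *
a=pickle.load(open("w2.pkl","rb"));b=pickle.load(open("w11.pkl","rb"))
for z in (.05,.06,.07,.08,.09,.1,.11): print(z,wray(*a,(325.6,87),z)[0,:2].round(3),wray(*b,(133,176),z)[0,:2].round(3))
```

```text
0.05 [ 0.639 -0.26 ] [ 0.66  -0.242]
0.06 [ 0.638 -0.26 ] [ 0.654 -0.247]
0.07 [ 0.637 -0.259] [ 0.648 -0.251]
0.08 [ 0.637 -0.259] [ 0.642 -0.255]
0.09 [ 0.636 -0.259] [ 0.636 -0.259]
0.1 [ 0.635 -0.259] [ 0.63  -0.263]
0.11 [ 0.634 -0.258] [ 0.624 -0.267]
```

The cap has turned 60° with the gripper. The panel box tops out at z ≈ 0.09, which is below the gripper body at ≈ 0.12, so there is room. I'll carry on to the stop.

Call:
apply_moves(plan=[[255, [0.003, 0, 0], 1], [255, [0.003, 0, 0], 1], [255, [0.003, 0, 0], 0.8], [255, [0, 0, 0], 0], [255, [0, 0, 0], 0]])

```text
time_s: 15.95
tcp_pos: [0.5365, -0.2382, 0.0554]
eef_rot: [-179.9, 0.1, -176.8]
contact_force: [-0.3, 1.0, 11.5]
gripper_width: 0.016
```

```bash
python3 cap.py w12
```

```text
{'time_s': np.float64(15.95), 'joints': array([ -4.848 ,  21.707 , -22.7025,   0.0535, -45.4501,   8.0301]), 'tcp_pos': array([ 0.5365, -0.2382,  0.0554]), 'eef_rot': array([-1.799425e+02,  1.336000e-01, -1.767804e+02]), 'contact_force': array([-0.3413,  1.0304, 11.4818]), 'moment': array([0.4348, 0.4386, 0.0213]), 'gripper_width': np.float64(0.016)}
```

Call:
apply_moves(plan=[[255, [0, 0, 0], 0.4], [255, [0, 0, 0], 0.4], [255, [0, 0, 0], 0], [255, [0, 0, 0], 0]])

```text
time_s: 16.5
tcp_pos: [0.5364, -0.2383, 0.0554]
eef_rot: [-180.0, 0.1, 178.4]
contact_force: [-0.4, 1.0, 10.8]
gripper_width: 0.0157
```

```bash
python3 cap.py w13
```

```text
{'time_s': np.float64(16.5), 'joints': array([ -4.8519,  21.7082, -22.7069,   0.0567, -45.4563,   3.2293]), 'tcp_pos': array([ 0.5364, -0.2383,  0.0554]), 'eef_rot': array([-1.799523e+02,  1.261000e-01,  1.784172e+02]), 'contact_force': array([-0.3928,  0.9835, 10.7755]), 'moment': array([0.2844, 0.5711, 0.04  ]), 'gripper_width': np.float64(0.0157)}
```

Call:
apply_moves(plan=[[255, [0, 0, 0], 0.4], [255, [0, 0, 0], 0], [255, [0, 0, 0], 0]])

```text
time_s: 16.92
tcp_pos: [0.5364, -0.2383, 0.0554]
eef_rot: [-180.0, 0.1, 176.0]
contact_force: [-0.9, 0.7, 10.6]
gripper_width: 0.0156
```

```bash
python3 cap.py w14
```

```text
{'time_s': np.float64(16.925), 'joints': array([ -4.854 ,  21.7057, -22.7063,   0.0608, -45.4598,   0.8315]), 'tcp_pos': array([ 0.5364, -0.2383,  0.0554]), 'eef_rot': array([-1.799547e+02,  1.275000e-01,  1.760201e+02]), 'contact_force': array([-0.9208,  0.6873, 10.6045]), 'moment': array([0.1934, 0.5921, 0.0361]), 'gripper_width': np.float64(0.0156)}
```

Call:
apply_moves(plan=[[255, [0, 0, 0], 0.3], [255, [0, 0, 0], 0], [255, [0, 0, 0], 0]])

```text
time_s: 17.35
tcp_pos: [0.5363, -0.2383, 0.0554]
eef_rot: [-180.0, 0.1, 174.2]
contact_force: [-1.6, -0.4, 12.5]
gripper_width: 0.0156
```

```bash
python3 cap.py w15
```

```text
{'time_s': np.float64(17.35), 'joints': array([ -4.8544,  21.7063, -22.7108,   0.0608, -45.4619,  -0.9665]), 'tcp_pos': array([ 0.5363, -0.2383,  0.0554]), 'eef_rot': array([-1.799586e+02,  1.217000e-01,  1.742217e+02]), 'contact_force': array([-1.646 , -0.4162, 12.5428]), 'moment': array([0.1861, 0.6884, 0.063 ]), 'gripper_width': np.float64(0.0156)}
```

```bash
python3 -c "
import cv2,numpy as np
a=[cv2.resize(cv2.imread(f'pics/{n}.png')[150:270,255:385],None,fx=3,fy=3,interpolation=cv2.INTER_CUBIC) for n in('w9','w15')]
cv2.imwrite('pics/cmp.png',np.hstack(a))"
```

```text
(no output)
```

View pics/cmp.png

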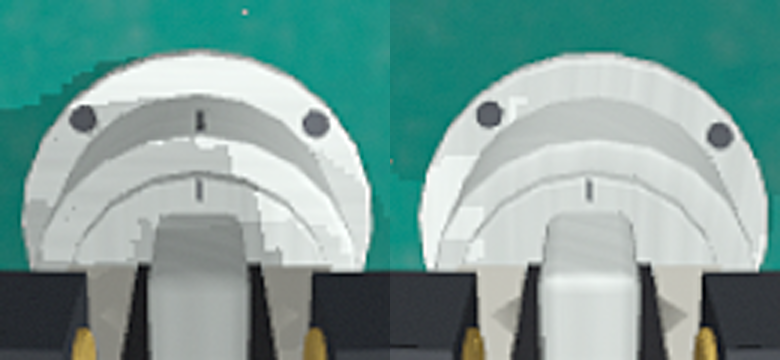

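Call:
apply_moves(plan=[[255, [0, 0, 0], 0.3], [255, [0, 0, 0], 0], [255, [0, 0, 0], 0]])

```text
time_s: 17.77
tcp_pos: [0.5363, -0.2384, 0.0554]
eef_rot: [-180.0, 0.1, 172.4]
contact_force: [-1.1, -0.4, 12.7]
gripper_width: 0.0163
```

Run:
```python
from plant import get_state
s=get_state();print(s["moment"],s["joint_torque"][5],s["eef_rot"],s["contact_force"])
```

```text
[0.21182    0.68399737 0.08852478] -0.06131962174549699 [-1.79960716e+02  1.19200915e-01  1.72419568e+02] [-1.08371798 -0.3911132  12.67617005]
```

Call:
apply_moves(plan=[[255, [0, 0, 0], 0.3], [255, [0, 0, 0], 0], [255, [0, 0, 0], 0]])

```text
time_s: 18.15
tcp_pos: [0.5363, -0.2384, 0.0554]
eef_rot: [-180.0, 0.1, 170.6]
contact_force: [-1.3, -0.1, 12.3]
gripper_width: 0.0156
```

```bash
python3 cap.py w16
python3 - <<'E'
from plant import get_state
import pickle
for n in range(3,17):
    try: q=pickle.load(open(f"w{n}.pkl","rb"))[0];print(n,q["moment"][2].round(3),q["joint_torque"][5].round(3),q["eef_rot"][2].round(1))
    except Exception as e: print(n,e)
E
```

```text
{'time_s': np.float64(18.15), 'joints': array([ -4.8578,  21.7052, -22.7132,   0.0677, -45.4635,  -4.5627]), 'tcp_pos': array([ 0.5363, -0.2384,  0.0554]), 'eef_rot': array([-1.799612e+02,  1.215000e-01,  1.706269e+02]), 'contact_force': array([-1.292 , -0.0686, 12.3194]), 'moment': array([0.0934, 0.5928, 0.1136]), 'gripper_width': np.float64(0.0156)}
3 -0.052 0.31 -77.0
4 -0.06 -0.012 -80.5
5 0.025 -0.001 -80.4
6 0.033 0.333 -100.2
7 -0.012 -0.0 -100.0
8 0.046 0.002 -100.0
9 -0.045 0.018 -100.0
10 -0.061 -0.616 -124.1
11 -0.006 -0.676 -160.1
12 0.021 -0.045 -176.8
13 0.04 -0.037 178.4
14 0.036 -0.035 176.0
15 0.063 -0.058 174.2
16 0.114 -0.119 170.6
```

Call:
apply_moves(plan=[[255, [0, 0, 0], 0.3], [255, [0, 0, 0], 0], [255, [0, 0, 0], 0]])

```text
time_s: 18.58
tcp_pos: [0.5366, -0.2384, 0.0554]
eef_rot: [-180.0, 0.2, 168.8]
contact_force: [-0.7, -0.6, 10.7]
gripper_width: 0.0155
```

```bash
cat > q.py <<'E'
from plant import get_state
s=get_state();print(s["moment"].round(3),s["joint_torque"][5].round(3),s["eef_rot"].round(2),s["contact_force"].round(2))
E
python3 q.py
```

```text
[-0.023  0.32   0.096] -0.102 [-1.7997e+02  1.5000e-01  1.6883e+02] [-0.68 -0.63 10.73]
```

Call:
apply_moves(plan=[[255, [0, 0, 0], 0.3], [255, [0, 0, 0], 0], [255, [0, 0, 0], 0]])

```text
time_s: 18.95
tcp_pos: [0.5368, -0.2383, 0.0554]
eef_rot: [-180.0, 0.2, 167.0]
contact_force: [0.2, 0.9, 11.1]
gripper_width: 0.0161
```

```bash
python3 q.py; python3 cap.py w17;  python3 -c "
import cv2,numpy as np
a=[cv2.resize(cv2.imread(f'pics/{n}.png')[150:270,255:385],None,fx=3,fy=3,interpolation=cv2.INTER_CUBIC) for n in('w15','w17')]
cv2.imwrite('pics/cmp2.png',np.hstack(a))"
```

```text
[0.314 0.101 0.15 ] -0.154 [-1.7998e+02  1.7000e-01  1.6704e+02] [ 0.21  0.9  11.09]
{'time_s': np.float64(18.95), 'joints': array([ -4.844 ,  21.7138, -22.6927,   0.059 , -45.4252,  -8.1585]), 'tcp_pos': array([ 0.5368, -0.2383,  0.0554]), 'eef_rot': array([-1.799821e+02,  1.725000e-01,  1.670388e+02]), 'contact_force': array([ 0.2069,  0.8955, 11.0899]), 'moment': array([0.314 , 0.1012, 0.1498]), 'gripper_width': np.float64(0.0161)}
```

View pics/cmp2.png

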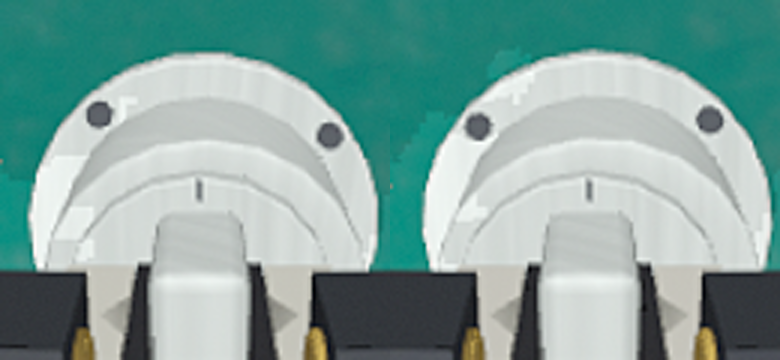

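Run:
```python
from h import *
for n in (9,10,11,12,13,14,15,16,17):
    s,c=pickle.load(open(f"w{n}.pkl","rb"))
    g=cv2.cvtColor(c["frame"],cv2.COLOR_BGR2GRAY).astype(float)
    reg=g[208:219,312:332]; d=np.clip(np.median(reg,axis=1,keepdims=True)-reg-15,0,None)
    # socket wall vertical features / wing end face edges
    row=g[226:233,300:345].mean(0)
    e=np.abs(np.diff(row));
    # bolts
    h=c["frame"][160:230,260:385].max(2)<110
    nn,l,st,ce=cv2.connectedComponentsWithStats(h.astype(np.uint8))
    b=[(ce[i]+[260,160]).round(1).tolist() for i in range(1,nn) if 15<st[i,4]<120]
    print(n,s["eef_rot"][2].round(1),"mark",(d.sum(0)@np.arange(312,332)/d.sum()).round(2),"rows",(d.sum(1)@np.arange(208,219)/d.sum()).round(2),b)
```

```text
9 -100.0 mark 321.22 rows 213.06 [[282.3, 189.1]]
10 -124.1 mark 320.82 rows 213.02 [[298.6, 195.2], [270.8, 208.3]]
11 -160.1 mark 320.94 rows 213.06 [[308.5, 177.0], [373.4, 215.3]]
12 -176.8 mark 320.94 rows 213.04 [[294.3, 182.7], [369.1, 201.8]]
13 178.4 mark 320.94 rows 213.01 [[290.8, 185.4], [366.6, 198.0]]
14 176.0 mark 320.93 rows 213.02 [[289.0, 186.6], [365.3, 196.0]]
15 174.2 mark 320.94 rows 213.01 [[287.5, 187.8], [364.3, 194.7]]
16 170.6 mark 320.94 rows 213.02 [[285.2, 190.0], [362.8, 192.5]]
17 167.0 mark 320.94 rows 213.02 [[361.2, 189.7], [284.0, 191.7]]
```

Call:
apply_moves(plan=[[255, [0.015, -0.004, 0], 0], [255, [0, 0, 0], 0], [255, [0, 0, 0], 0]])

```text
time_s: 19.38
tcp_pos: [0.5368, -0.2383, 0.0555]
eef_rot: [-180.0, 0.2, 167.0]
contact_force: [2.1, 0.8, 7.8]
gripper_width: 0.0156
```

```bash
python3 q.py
```

```text
[ 0.343 -0.668  0.101] -0.142 [-180.      0.25  167.05] [2.09 0.79 7.84]
```

Call:
apply_moves(plan=[[255, [0.015, -0.004, 0], 0], [255, [0, 0, 0], 0], [255, [0, 0, 0], 0]])

```text
time_s: 19.75
tcp_pos: [0.5368, -0.2383, 0.0554]
eef_rot: [180.0, 0.3, 167.1]
contact_force: [3.0, -0.1, 6.4]
gripper_width: 0.0158
```

```bash
python3 q.py
```

```text
[ 0.243 -1.453  0.135] -0.133 [180.     0.32 167.05] [ 2.97 -0.06  6.41]
```

Call:
apply_moves(plan=[[255, [-0.02, 0.005, 0.01], 0], [255, [0, 0, 0], 0], [255, [0, 0, 0], 0.3], [255, [0, 0, 0], 0], [255, [0, 0, 0], 0]])

```text
time_s: 20.38
tcp_pos: [0.537, -0.2382, 0.0554]
eef_rot: [-180.0, 0.2, 165.3]
contact_force: [1.4, 2.4, 12.8]
gripper_width: 0.0161
```

```bash
python3 q.py
```

```text
[0.95  0.002 0.369] -0.349 [-180.      0.25  165.28] [ 1.42  2.43 12.85]
```

Call:
apply_moves(plan=[[255, [0, 0, 0.005], -0.08], [255, [0, 0, 0], 0], [255, [0, 0, 0], 0], [255, [0, 0, 0], 0]])

```text
time_s: 20.88
tcp_pos: [0.537, -0.2382, 0.0554]
eef_rot: [-180.0, 0.3, 165.7]
contact_force: [0.1, 2.8, 15.3]
gripper_width: 0.0157
```

```bash
python3 q.py; python3 cap.py w18
python3 - <<'E'
from plant import viewer
import cv2,numpy as np
im=cv2.imread("pics/w18.png");t=viewer.capture("top")["frame"]
cv2.imwrite("pics/fin.png",np.hstack([cv2.resize(im[140:270,240:400],(400,325)),cv2.resize(t[140:270,140:400],(400,200)).repeat(1,0) if 0 else cv2.copyMakeBorder(cv2.resize(t[140:270,140:400],(400,200)),0,125,0,0,0)]))
g=cv2.cvtColor(im,cv2.COLOR_BGR2GRAY).astype(float);reg=g[208:219,312:332]; d=np.clip(np.median(reg,axis=1,keepdims=True)-reg-15,0,None)
print("mark",(d.sum(0)@np.arange(312,332)/d.sum()).round(2))
E
```

```text
[1.167 0.267 0.133] -0.101 [-180.      0.25  165.73] [ 0.05  2.81 15.32]
{'time_s': np.float64(20.875), 'joints': array([ -4.8333,  21.6845, -22.7438,   0.0602, -45.3222,  -9.474 ]), 'tcp_pos': array([ 0.537 , -0.2382,  0.0554]), 'eef_rot': array([-179.9987,    0.2532,  165.7349]), 'contact_force': array([ 0.0528,  2.8139, 15.3235]), 'moment': array([1.1672, 0.2672, 0.1332]), 'gripper_width': np.float64(0.0157)}
mark 320.94
```

View pics/fin.png

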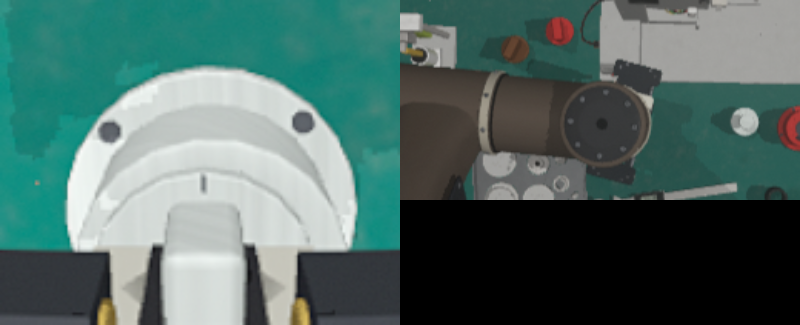

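Call:
apply_moves(plan=[[255, [0, 0, 0], 0.06], [255, [0, 0, 0], 0], [255, [0, 0, 0], 0], [255, [0, 0, 0], 0]])

```text
time_s: 21.48
tcp_pos: [0.537, -0.2382, 0.0554]
eef_rot: [-180.0, 0.3, 165.4]
contact_force: [-0.1, 2.2, 16.0]
gripper_width: 0.0157
```

```bash
python3 q.py
```

```text
[1.058 0.233 0.366] -0.331 [-179.99    0.25  165.4 ] [-0.06  2.21 15.96]
```

Call:
apply_moves(plan=[[255, [0, 0, 0], -0.02], [255, [0, 0, 0], 0], [255, [0, 0, 0], 0], [255, [0, 0, 0], 0], [255, [0, 0, 0], 0], [255, [0, 0, 0], 0]])

```text
time_s: 22.22
tcp_pos: [0.537, -0.2381, 0.0554]
eef_rot: [-180.0, 0.2, 165.5]
contact_force: [-0.3, 2.2, 15.2]
gripper_width: 0.0159
```

```bash
python3 q.py
```

```text
[1.095 0.298 0.31 ] -0.254 [-180.      0.25  165.51] [-0.25  2.21 15.15]
```

The hold is steady: 15 N downward and 0.25–0.3 N m against the stop. Handing in.

```bash
python3 -c "
from plant import close_job
print(close_job())"
```

```text
the job is handed in; nothing more can be done
None
```

I fitted the grey wing-grip cap into the grey spring socket. Its pin went in line with the slots, I pushed it down until the collar met the rim, and I turned it clockwise to a stiff stop. I handed in at about 22 s, still gripping the cap, pressing it down and holding it turned.

**Checks that agreed:**
- **Seating:** TCP height held at 0.0554 m, which puts the cap's underside at about 28 mm (the home height). The push down was 15 N, against the socket's 6 N spring.
- **Stop:** turning torque rose to about 0.35 N m within half a degree. I eased it to 0.25–0.3 N m for the hold.
- **Grip:** the index mark on the cap stayed at the same pixel in the wrist camera through the whole turn, so the cap did not slip in the jaws.
- **Bystanders:** I did not touch the plain cover, the bottles or the look-alikes. I saw no contact force on the way, but the arm hid the bottles in the last top view, so I did not look at them again.

**Checks that disagreed:**
- **Turn angle:** the gripper turned about 94° from the pose I inserted at, where 77–83° was expected. I put the excess down to the pin's play in the ring and the cap sitting 1–2 mm off centre, but did not confirm it.
- **Off-centre cap:** a small sideways move to centre the cap met resistance without moving it, so I partly took it back.

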